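Lay out a small computer for rebuilding

TASK

Set the parts of this small computer out for rebuilding: seat the finned heat sink centrally on the bright square processor of the mainboard, its sides square with the board, and lay the fan flat on top of it, lined up with it. Lay the drive flat on the bench midway between the mainboard and the power supply, with its long sides parallel to the mainboard's left and right edges. Stand the screw tin on the bench straight behind the drive (the side away from the robot), in line with its middle and about 2 cm clear of it; keep the tin upright throughout and let go of everything.

Things in the scene. Friction and masses are not known exactly. Their poses are not given: they have to be found in the camera images.
- mainboard: Mainboard: green circuit board 120 x 120 mm fixed to the bench, upper face 10 mm up. Origin: its centre, at bench level; x (roughly away from the robot, within 0.15 rad) points to the edge with the row of metal ports, which fill the last 20 mm and rise 24 mm above the bench; y left, z up. Other parts: at most 8 mm above the board and 28 mm or more from the processor's centre, or 2 mm flat.
- processor (a point): Centre of the upper face of the processor, a bright metal square 40 x 40 mm on the mainboard, 15 mm above the bench, 8 mm from the board's centre towards the robot. Axes as the mainboard's.
- power_supply: Power supply: flat steel box 140 (its x) x 120 (its y) x 45 mm high with a round fan grille on top, fixed to the bench beside the mainboard, sometimes to its left, sometimes to its right, 400 mm from it centre to centre, very nearly along the mainboard's y axis and turned like it to within 0.1 rad. Origin: centre of its underside.
- heat_sink: The heat sink: loose aluminium block of upright fins (fins run along its x), 48 x 48 x 30 mm high, about 0.12 kg. Origin: centre of its underside, z up. Starts standing on the bench.
- fan: The fan: loose square black frame with blades, 50 x 50 x 15 mm high, about 35 g. Origin: centre of its underside, z up. Starts flat on the bench. Square, so any quarter turn is as good as another.
- drive: The drive: loose flat aluminium case with a blank paper label, 80 (its x) x 54 (its y) x 9 mm high, about 70 g. Origin: centre of its underside, z up. Starts flat on the bench; either end may face the robot at the end.
- screw_tin: The screw tin: loose round closed steel tin, 45 mm in diameter (43 mm below its lid, the lid being its top 10 mm), 30 mm high, about 90 g. Origin: centre of its underside, z up. Starts upright on the bench.

How it is judged:
By the outcome, as a careful person would: the job done as asked, in the order asked, and still so for the second after the job is handed in, with the robot touching nothing.
It also fails if it takes over 99 s, if anything falls off the work surface, if the arm or the gripper's body presses on something with over 40 N, if the wrist force passes 120 N, or if a joint passes its speed limit or range.

ROBOT

A 7-joint arm with a two-finger parallel gripper is mounted at the origin on the work surface. World frame = base frame: x ahead of the robot, y to its left, z up, the work surface at z = 0. Lengths are in m, angles in rad, forces in N, time in s.
With the tool pointing down it reaches from about 0.35 to 0.775 m from the base axis. Payload 3.1 kg.
Tool frame: the origin (TCP) lies between the finger pads; the fingertips stand r.tcp_to_tips ahead of it and the grasp point (between the pads) lies 11 mm behind it (r.tcp_to_tips is the distance from the TCP to the fingertips, in m); z points along the fingers, x is the direction in which the jaws open and shut, and the axes are right-handed (so a half turn about z gives the same grasp; the last joint's range is limited). The gripper opens to 85 mm and grips with 20 to 120 N. Pads are 22 mm wide; open, the fingers measure 114 mm over their backs; the gripper's body (76 mm by 85 mm) begins 54 mm behind the grasp point. The pads swing forward as they close: fully open they stand 13 mm farther back than shut.
Start: joints at [1.25, 0.311, 0.014, 1.512, -0.004, 1.319, -0.027], TCP at [0.151, -0.529, 0.239] pointing down, gripper open.
Joint ranges: [-2.7, 2.7], [-0.3, 1.91], [-1.27, 1.3], [0.12, 2.57], [-1.44, 4.58], [0.2, 2.03], [-3.05, 3.05]. Speed limits (rad/s): [2.79, 2.79, 3.14, 3.14, 3.14, 3.14, 3.14].

INTERFACE

Orientations are given as [roll, pitch, yaw] about the fixed x, y, z axes, in that order (R = Rz(yaw) Ry(pitch) Rx(roll)).
In Python, from station import r, gripper_to, planner, capture, job, readout gives the robot as it stands. The module is installed in compiled form; this text tells all that it offers. Calls block until the motion is done:
- r.reach(position, orientation): joint-space move of the TCP to a pose.
- r.servo_line(position, ori=None, max_speed=0.15, f_stop=None): straight line of the TCP; ori=None keeps the orientation; max_speed is the mean speed in m/s. With f_stop (N) it stops when the force on the tool has changed by that much, and returns True; else False.
- r.goto_joints(angles): joint-space move.
- gripper_to(opening, newtons=None): finger opening in m; newtons is the grip in N (None keeps the last); returns when the fingers have stopped.
- r.dwell(seconds).
- planner.inverse_kinematics(position, orientation): joint angles nearest the present ones, or None.
- capture(name): name is "scene" or "side" or "wrist"; returns a dict with "frame" (400x640x3 uint8, blue, green, red), "mtx" (3x3 intrinsics, pixels), "k1" (the pictures are not rectified: a ray, as slopes to the right and down, at radius r is drawn at 1 + k1 r^2 times it, then the intrinsics apply), "rvec" (rotation vector, rad) and "tvec" (3), from world to camera coordinates, as OpenCV has them. Camera axes: x right, y down, z forward; pixel columns grow to the right and rows downward; lengths in m; the calibration is good to about 2 mm. A picture is of the moment at which its call begins. There is no depth.
A pose or a line that the arm cannot do raises r.IKError and nothing moves.
- job.finish_job(): hands the job in, once; it reports no verdict.
Readings, each from a call of its own:
- readout.read_time_s(): time.
- readout.read_q(): joint angles.
- readout.read_dq(): joint speeds.
- readout.read_joint_torque(): joint torques, N m.
- readout.read_ee_pos(): TCP position.
- readout.read_tcp_rot(): TCP orientation.
- readout.read_contact_force(): force on the tool from outside, world axes, zero at the start.
- readout.read_wrist_torque(): the same for the moment, N m.
- readout.read_opening(): finger opening in m.
Only numpy, scipy, OpenCV 4.12 (cv2) and the standard library are available. Lean on these libraries where they do the work, as an engineer would, in place of code of your own. Each camera call takes 0.05 s, during which the arm holds its last target.

## Working session

There is one attempt and no reset: what is moved stays moved. The work goes in short steps, each a Python script; the robot and the scene stay as the last script left them, time stands still between calls to the robot, and variables do not carry over. Pictures are saved under pics/ and viewed, and the job is handed in when it is done.

```bash
ls; mkdir -p pics; cat > h.py <<'E'
import numpy as np, cv2
from station import r, gripper_to, planner, capture, job, readout
def cam(n):
    c=capture(n); c['R']=cv2.Rodrigues(np.array(c['rvec'],float))[0]; c['t']=np.array(c['tvec'],float).reshape(3); c['mtx']=np.array(c['mtx'],float); return c
def dist(c): return np.array([c['k1'],0,0,0,0],float)
def plane(c,px,z):
    px=np.array(px,float).reshape(-1,1,2)
    n=cv2.undistortPoints(px,c['mtx'],dist(c),).reshape(-1,2)
    d=np.c_[n,np.ones(len(n))]@c['R']; o=-c['R'].T@c['t']
    s=(z-o[2])/d[:,2]; return o+s[:,None]*d
def proj(c,P):
    return cv2.projectPoints(np.array(P,float).reshape(-1,1,3),c['R'],c['t'],c['mtx'],dist(c))[0].reshape(-1,2)
E
python3 - <<'E'
from h import *
import pickle
for n in ['scene','side','wrist']:
    c=cam(n); cv2.imwrite(f'pics/{n}0.png',c['frame']); pickle.dump(c,open(f'{n}0.pkl','wb'))
    print(n,-c['R'].T@c['t'],c['mtx'].diagonal(),c['k1'])
print(readout.read_time_s(),r.tcp_to_tips,readout.read_ee_pos(),readout.read_tcp_rot(),readout.read_opening())
E
```

```text
pics
scene [ 1.20876735 -0.34731822  0.71224466] [417.46623069 417.46623069   1.        ] -0.042404357469955876
side [-0.06828997  0.66290242  0.78968622] [432.85393563 432.85393563   1.        ] -0.11808281949796276
wrist [ 0.2150797  -0.50961808  0.37340077] [350.45321652 350.45321652   1.        ] -0.06659494642481954
0.15 0.008 [ 0.15122545 -0.5282326   0.23846052] [ 3.14151522e+00  1.82059122e-03 -1.29189958e+00] 0.08549491838304854
```

View pics/scene0.png

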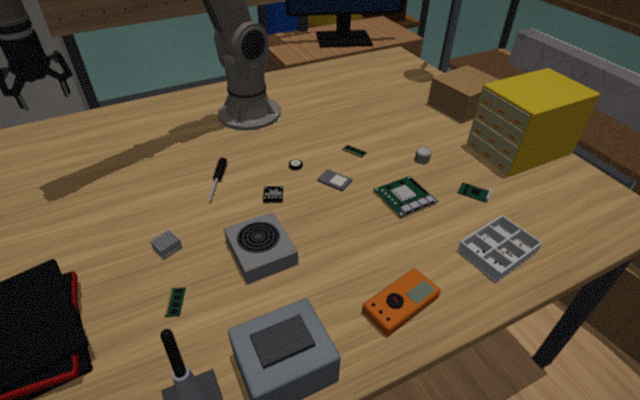

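View pics/side0.png

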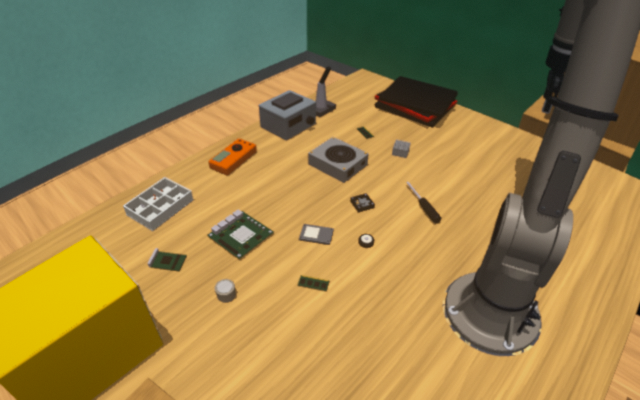

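View pics/wrist0.png

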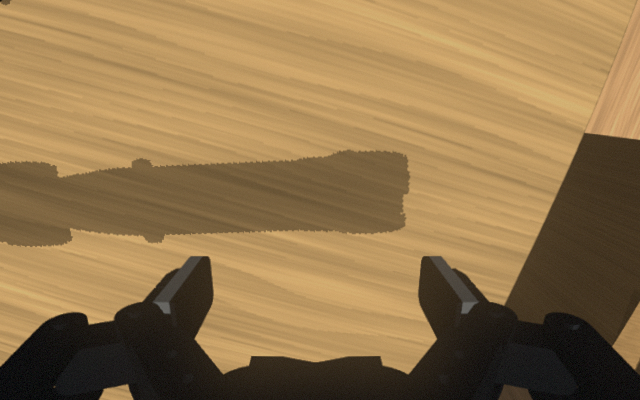

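Scene view shows the mainboard at (407,196), processor (403,191), PSU (261,245), heat sink (166,244), fan (273,194), drive (335,180), tin (423,155). The side view agrees: board (240,233), tin (226,290), drive (317,234), fan (362,203), sink (401,148). Next come rough positions, then closer wrist views.

```bash
python3 - <<'E'
from h import *
import pickle
S=pickle.load(open('scene0.pkl','rb'));D=pickle.load(open('side0.pkl','rb'))
np.set_printoptions(precision=4,suppress=True)
for n,a,b,z in [('proc',(403,191),(243,234),.015),('psu',(259,236),(340,153),.045),('sink',(166,240),(401,147),.03),('fan',(273,193),(362,202),.015),('drive',(335,179),(317,233),.009),('tin',(423,151),(226,284),.03)]:
    print(n,plane(S,[a],z)[0],plane(D,[b],z)[0])
W=pickle.load(open('wrist0.pkl','rb'))
print(W['R'],-W['R'].T@W['t'])
E
```

```text
proc [0.5742 0.2182 0.015 ] [0.569  0.2201 0.015 ]
psu [ 0.5887 -0.1789  0.045 ] [ 0.5891 -0.1813  0.045 ]
sink [ 0.4954 -0.3661  0.03  ] [ 0.4832 -0.3545  0.03  ]
fan [ 0.4343 -0.0861  0.015 ] [ 0.424  -0.0779  0.015 ]
drive [0.4471 0.0872 0.009 ] [0.4393 0.0876 0.009 ]
tin [0.4675 0.3597 0.03  ] [0.4673 0.3552 0.03  ]
[[ 0.2747 -0.9615 -0.0011]
 [-0.9265 -0.265   0.267 ]
 [-0.2571 -0.0723 -0.9637]] [ 0.2151 -0.5096  0.3734]
```

```bash
python3 - <<'E'
from h import *
import pickle
for i,p in enumerate([(.43,-.33,.26),(.48,-.13,.27),(.52,.17,.27),(.44,.33,.26)]):
    r.reach(list(p),[np.pi,0,-np.pi/2]); r.dwell(.3)
    c=cam('wrist'); cv2.imwrite(f'pics/w1_{i}.png',c['frame']); pickle.dump(c,open(f'w1_{i}.pkl','wb'))
    print(readout.read_time_s(),readout.read_ee_pos(),readout.read_q())
a=[cv2.imread(f'pics/w1_{i}.png') for i in range(4)]
E
```

```text
1.7917 [ 0.42953849 -0.33058698  0.25996221] [ 0.73358265  0.29022774 -0.14239882  1.49125516  0.04165059  1.36311439
 -0.98366675]
2.9833 [ 0.47981647 -0.13115953  0.26985481] [ 0.45416644  0.20075522 -0.26563716  1.58586576  0.05368131  1.36236905
 -1.39045315]
4.4917 [0.52023809 0.16914075 0.27002863] [ 0.00830825  0.32808857 -0.47682975  1.44849492  0.15086366  1.40131296
 -2.04451418]
5.5917 [0.44083712 0.3289978  0.25999583] [-0.26557021  0.3511489  -0.55456961  1.45691646  0.18568333  1.3859475
 -2.39991897]
```

View pics/w1_0.png

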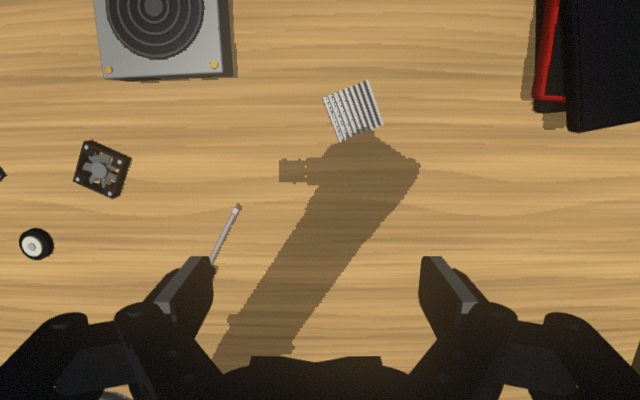

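View pics/w1_1.png

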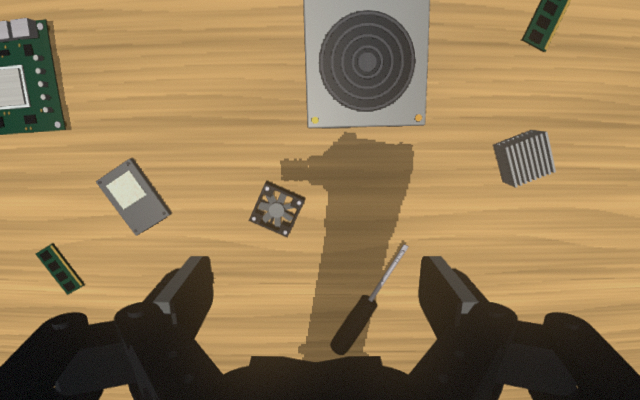

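View pics/w1_2.png

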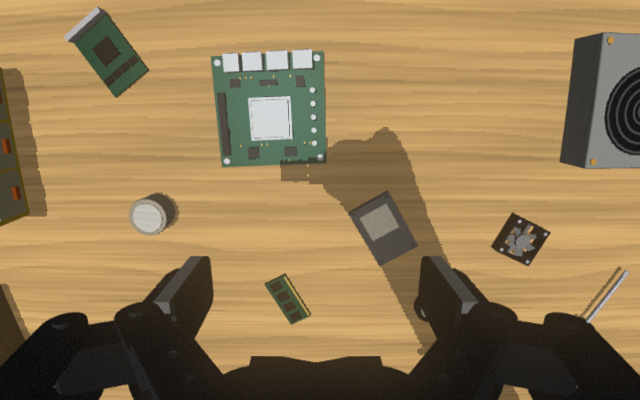

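View pics/w1_3.png

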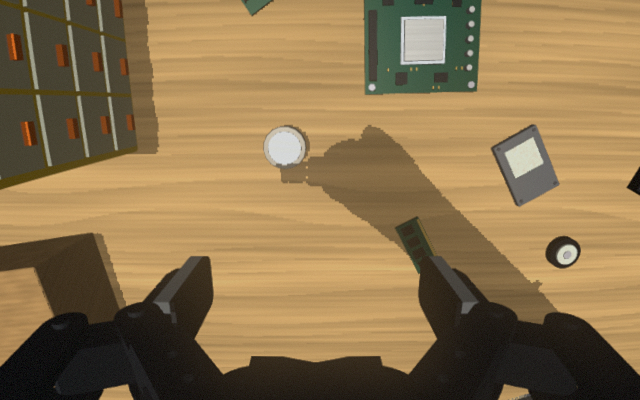

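```bash
cat > seg.py <<'E'
from h import *
def mask(c,kind='grey'):
    hsv=cv2.cvtColor(cv2.GaussianBlur(c['frame'],(3,3),0),cv2.COLOR_BGR2HSV)
    if kind=='grey': m=(hsv[...,1]<75)
    if kind=='nonwood': m=~((hsv[...,1]>85)&(hsv[...,0]>8)&(hsv[...,0]<26))
    return m.astype(np.uint8)*255
def blob(c,pt,kind,k=3):
    m=cv2.morphologyEx(mask(c,kind),cv2.MORPH_CLOSE,np.ones((k,k)))
    m=cv2.morphologyEx(m,cv2.MORPH_OPEN,np.ones((3,3)))
    cs,_=cv2.findContours(m,cv2.RETR_EXTERNAL,cv2.CHAIN_APPROX_NONE)
    cs=[x for x in cs if cv2.pointPolygonTest(x,tuple(map(float,pt)),False)>=0]
    return cs[0].reshape(-1,2).astype(float) if cs else None
def rect(c,pt,kind,z,k=3):
    b=blob(c,pt,kind,k)
    P=plane(c,b,z)[:,:2]
    (x,y),(w,h),a=cv2.minAreaRect((P*1000).astype(np.float32))
    return x,y,w,h,a
E
python3 - <<'E'
from seg import *
import pickle
np.set_printoptions(precision=4,suppress=True)
W=[pickle.load(open(f'w1_{i}.pkl','rb')) for i in range(4)]
def t(n,*a):
    try: print(n,np.array(rect(*a)))
    except Exception as e: print(n,e)
t('sink',W[0],(352,112),'nonwood',.03,7)
t('fan0',W[0],(102,170),'nonwood',.015,5)
t('fan1',W[1],(276,209),'nonwood',.015,5)
t('fan2',W[2],(520,240),'nonwood',.015,5)
t('drive1',W[1],(134,196),'nonwood',.009)
t('drive2',W[2],(382,228),'nonwood',.009)
t('drive3',W[3],(525,165),'nonwood',.009)
t('board2',W[2],(270,90),'nonwood',.012)
t('proc2',W[2],(270,118),'grey',.015)
t('proc3',W[3],(424,40),'grey',.015)
t('tin3',W[3],(285,147),'grey',.03)
t('tin2',W[2],(150,217),'grey',.03)
t('psu1',W[1],(330,100),'nonwood',.045,7)
for i in range(4): cv2.imwrite(f'pics/m_{i}.png',mask(W[i],'nonwood'))
big=np.vstack([cv2.resize(W[2]['frame'][30:190,190:350],None,fx=3,fy=3,interpolation=cv2.INTER_CUBIC)]);
cv2.imwrite('pics/z_board.png',big)
cv2.imwrite('pics/m01.png',cv2.resize(np.vstack([np.hstack([mask(W[0],'nonwood'),mask(W[1],'nonwood')]),np.hstack([mask(W[2],'nonwood'),mask(W[3],'nonwood')])]),(800,500)))
E
```

```text
sink [ 490.0008 -369.1772   49.1911   49.9053   21.6693]
fan0 [428.3204 -86.1367  48.4471  48.7819  64.8886]
fan1 [428.4656 -85.8645  48.4189  48.8145  64.6318]
fan2 [428.4586 -83.6002  42.0891  46.5081  64.6176]
drive1 [442.7913  85.127   79.6296  56.2949  30.3002]
drive2 [442.6834  87.1851  80.5043  53.155   30.262 ]
drive3 [442.034   87.9918  80.9626  55.1106  30.2956]
board2 [582.9205 217.9155 122.2832 120.0714   2.1273]
proc2 [582.9587 217.5401 121.1571 118.6379   2.1893]
proc3 [566.4824 219.3865  90.4519 118.0672   1.7052]
tin3 [465.9852 360.5618  42.7554  42.4962  89.3823]
tin2 [466.5569 359.6971  43.1009  44.0289   0.184 ]
psu1 [ 584.6699 -181.6213  119.0719  119.9108    1.2167]
```

View pics/m01.png

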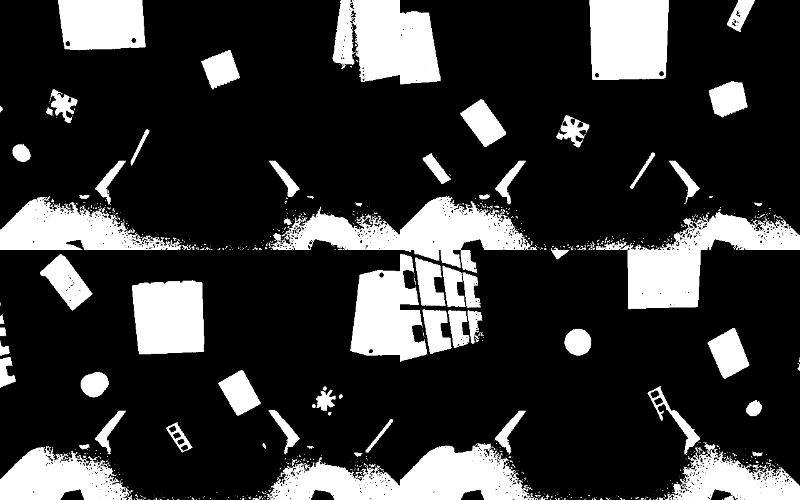

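View pics/z_board.png

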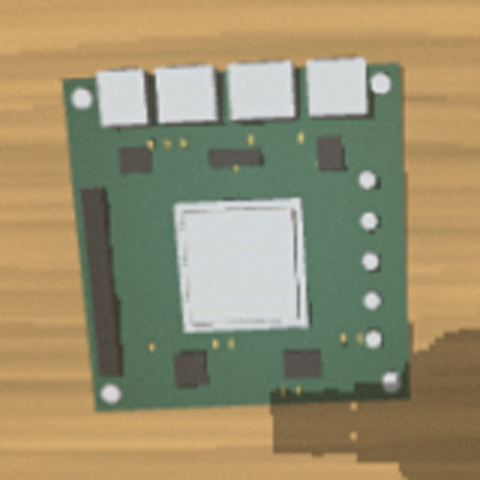

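```bash
python3 - <<'E'
from seg import *
import pickle
np.set_printoptions(precision=4,suppress=True)
W=[pickle.load(open(f'w1_{i}.pkl','rb')) for i in range(4)]
c=W[2]
o=np.array([190,30.])
def sub(p): return (np.array(p,float)+.5)/3-.5+o
def desc(P):
    P=P[:,:2]*1000; e=[P[1]-P[0],P[2]-P[1],P[3]-P[2],P[0]-P[3]]
    print(P.mean(0),[float(np.linalg.norm(x).round(1)) for x in e],[float(np.degrees(np.arctan2(x[1],x[0])).round(2)) for x in e])
desc(plane(c,sub([(176,203),(300,198),(308,327),(184,332)]),.015))
desc(plane(c,sub([(62,80),(402,65),(410,398),(96,411)]),.010))
# processor via bright mask
g=cv2.cvtColor(c['frame'],cv2.COLOR_BGR2HSV); m=((g[...,1]<50)&(g[...,2]>110)).astype(np.uint8)*255
m=cv2.morphologyEx(m,cv2.MORPH_CLOSE,np.ones((5,5)))
cs,_=cv2.findContours(m,cv2.RETR_EXTERNAL,cv2.CHAIN_APPROX_NONE)
for x in cs:
    if cv2.pointPolygonTest(x,(270.,118.),False)>=0:
        P=plane(c,x.reshape(-1,2),.015)[:,:2]*1000; print(cv2.minAreaRect(P.astype(np.float32)))
c=W[1]
P=plane(c,[(305,0),(430,0),(426,126),(307,128)],.045); desc(P); print(P)
b=blob(c,(330,100),'nonwood',7); 
# print psu fitted edges
bm=b[(b[:,0]>312)&(b[:,0]<420)&(b[:,1]>110)]; P=plane(c,bm,.045)[:,:2]; print('front',np.polyfit(P[:,1],P[:,0],1),P.mean(0),P[:,1].min(),P[:,1].max())
for lo,hi in ((300,312),(420,435)):
    bm=b[(b[:,0]>lo)&(b[:,0]<hi)&(b[:,1]<120)&(b[:,1]>3)]; P=plane(c,bm,.045)[:,:2]; print('side',np.polyfit(P[:,0],P[:,1],1),P.mean(0))
cv2.imwrite('pics/z1.png',np.hstack([cv2.resize(W[1]['frame'][0:150,280:460],None,fx=3,fy=3),cv2.resize(W[1]['frame'][165:255,230:320],(250,450))]))
E
```

```text
[573.417  217.4742] [44.5, 45.9, 45.8, 46.0] [-88.23, -177.47, 91.95, 0.95]
[581.2566 217.8836] [120.8, 118.7, 119.7, 119.3] [-88.2, -178.39, 92.12, 2.15]
((573.4338989257812, 217.73361206054688), (47.372127532958984, 47.049346923828125), 2.181515693664551)
[ 584.1701 -182.6226] [118.0, 118.0, 120.8, 119.0] [-89.52, -178.24, 90.98, 0.41]
[[ 0.6429 -0.1225  0.045 ]
 [ 0.6439 -0.2405  0.045 ]
 [ 0.526  -0.2441  0.045 ]
 [ 0.5239 -0.1234  0.045 ]]
front [-0.0218  0.5217] [ 0.5257 -0.183 ] -0.23685474353217145 -0.12942976771800102
side [ 0.0246 -0.1366] [ 0.5871 -0.1222]
side [ 0.0229 -0.2544] [ 0.5876 -0.2409]
```

View pics/z1.png

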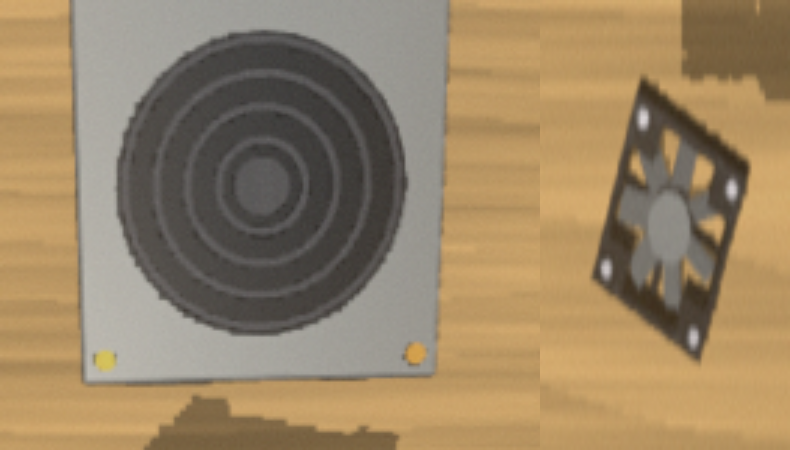

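Measurements agree: processor (573.4, 217.6) mm, board centre (581.3, 217.9) and yaw 2.1°. PSU centre is about (595.7, -181.3), giving a separation of 399.5 mm. I'll pick the sink now.

```bash
cat > mv.py <<'E'
from seg import *
import pickle
rad=np.radians
np.set_printoptions(precision=4,suppress=True)
BY=2.1
def pick(x,y,yaw,z,width,N=40,up=.14,pre=.085):
    o=[np.pi,0,rad(yaw)]
    r.reach([x,y,z+.10],o); gripper_to(pre)
    r.servo_line([x,y,z],o,max_speed=.15)
    gripper_to(max(width-.012,0),N); r.dwell(.1)
    print('opening',readout.read_opening(),'ee',readout.read_ee_pos(),'t',readout.read_time_s())
    r.servo_line([x,y,z+up],o,max_speed=.2)
    print('opening up',readout.read_opening(),readout.read_contact_force())
def place(x,y,yaw,z,opn,hi=.08,up=.12):
    o=[np.pi,0,rad(yaw)]
    r.reach([x,y,z+hi],o); r.servo_line([x,y,z+.012],o,max_speed=.12); r.dwell(.15)
    s=r.servo_line([x,y,z-.003],o,max_speed=.02,f_stop=4)
    print('touch',s,readout.read_ee_pos(),readout.read_tcp_rot(),readout.read_contact_force())
    gripper_to(opn); r.dwell(.1)
    r.servo_line([x,y,z+up],o,max_speed=.2)
    print('t',readout.read_time_s())
def look(n,cn='wrist'):
    c=cam(cn); cv2.imwrite(f'pics/{n}.png',c['frame']); pickle.dump(c,open(f'{n}.pkl','wb')); return c
E
python3 - <<'E'
from mv import *
for p,y in [((.49,-.369,.015),-68.3),((.5734,.2176,.03),-87.9),((.4284,-.086,.011),-115.4),((.5885,.0183,.01),-87.9),((.4425,.0865,.01),-59.7),((.466,.3603,.015),-88),((.671,.0213,.015),-88)]:
    print(planner.inverse_kinematics(list(p),[np.pi,0,rad(y)]))
pick(.490,-.3692,-68.3,.015,.048)
look('sinkup')
E
```

```text
[ 0.7438  0.6516 -0.1859  1.5851  0.1415  0.9181 -0.683 ]
[-0.1083  0.6653 -0.4222  1.5685  0.3106  0.9748 -2.1604]
[ 0.3834  0.3863 -0.2697  2.0754  0.1567  0.6987 -2.0018]
[ 0.2143  0.6462 -0.3942  1.6568  0.3     0.8988 -1.8307]
[ 0.2016  0.4515 -0.5331  2.0329  0.3345  0.7414 -1.5794]
[-0.3612  0.655  -0.4714  1.6508  0.3546  0.9218 -2.5014]
[ 0.1569  0.7733 -0.3547  1.3912  0.2873  1.0278 -1.7896]
opening 0.047127307747511574 ee [ 0.4908 -0.3697  0.0162] t 9.6917
opening up 0.04694459849215165 [ 0.0708  0.4268 -2.4472]
```

View pics/sinkup.png

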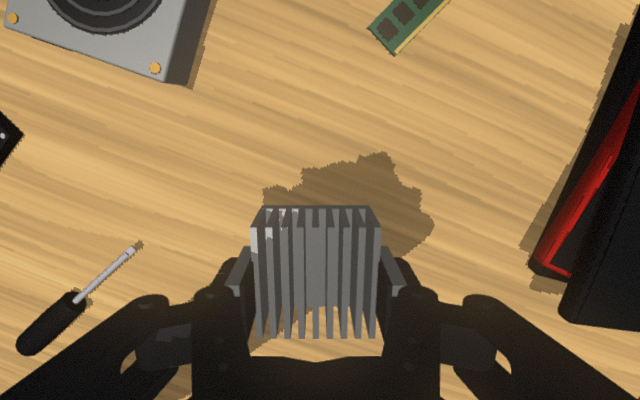

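The sink is gripped squarely between the pads, at (250–380, 205–340). Now I'll place it on the processor.

```bash
python3 - <<'E'
from mv import *
place(.5734,.2176,-90+BY,.031,.066)
r.reach([.53,.19,.25],[np.pi,0,-np.pi/2]); r.dwell(.2)
look('s1'); look('s1side','side'); look('s1scene','scene')
a=cv2.resize(cv2.imread('pics/s1.png')[20:220,180:420],None,fx=3.2,fy=3,interpolation=cv2.INTER_CUBIC)
cv2.imwrite('pics/s1z.png',cv2.resize(cv2.imread('pics/s1.png')[20:200,180:380],None,fx=3,fy=3,interpolation=cv2.INTER_CUBIC))
E
```

```text
touch True [0.5732 0.2175 0.0312] [ 3.1411 -0.0002 -1.5341] [-0.338   0.8184  4.1719]
t 15.3583
```

View pics/s1z.png

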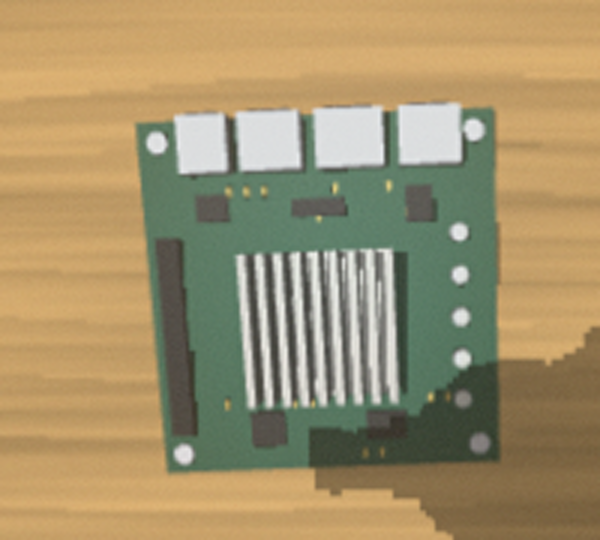

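The sink stands on the processor, top corners near zoom (237,255), (391,249), (400,402) and (249,408). I'll measure it against the board in the same image.

```bash
python3 - <<'E'
from mv import *
c=pickle.load(open('s1.pkl','rb'))
o=np.array([180,20.])
def desc(P):
    P=P[:,:2]*1000; e=[P[1]-P[0],P[2]-P[1],P[3]-P[2],P[0]-P[3]]
    print(P.mean(0),[float(np.linalg.norm(x).round(1)) for x in e],[float(np.degrees(np.arctan2(x[1],x[0])).round(2)) for x in e])
f=lambda q:(np.array(q)+.5)/3-.5+o
desc(plane(c,f([(236,255),(391,249),(400,403),(249,409)]),.045))
desc(plane(c,f([(136,124),(495,108),(500,460),(168,471)]),.010))
g=cv2.cvtColor(c['frame'],cv2.COLOR_BGR2HSV); 
m=cv2.inRange(g,(45,60,20),(95,255,255)); 
m=cv2.bitwise_not(m); 
print(rect(c,(285,110),'nonwood',.011))
E
```

```text
[572.4124 217.1775] [48.3, 48.1, 48.7, 48.3] [-88.06, -176.79, 92.16, 2.69]
[581.4374 217.8995] [120.2, 119.4, 120.0, 118.8] [-87.86, -178.03, 91.84, 2.07]
(582.6571044921875, 218.18174743652344, 122.18215942382812, 120.10834503173828, 1.9954532384872437)
```

The sink is within about 1 mm of the processor centre and square to under 1°. Fan next.

```bash
python3 - <<'E'
from mv import *
pick(.4284,-.0860,-115.4,.0105,.050,N=30)
look('fanup')
z0=.0112
place(.5728,.2174,-90+BY,.045+z0+.0005,.066)
r.reach([.53,.19,.25],[np.pi,0,-np.pi/2]); r.dwell(.2)
look('f1'); look('f1side','side')
cv2.imwrite('pics/f1z.png',np.vstack([cv2.resize(cv2.imread('pics/f1.png')[20:200,180:380],None,fx=3,fy=3,interpolation=cv2.INTER_CUBIC)]))
cv2.imwrite('pics/f1s.png',cv2.resize(cv2.imread('pics/f1side.png')[180:280,180:300],None,fx=5,fy=5,interpolation=cv2.INTER_CUBIC))
E
```

```text
opening 0.048990862742194115 ee [ 0.4292 -0.0862  0.0115] t 19.1417
opening up 0.04946401598623378 [-0.5485  0.4897 -0.5089]
touch True [0.5726 0.2173 0.0566] [ 3.141  -0.0003 -1.5341] [ 0.1039 -0.1886  3.9207]
t 23.95
```

View pics/fanup.png

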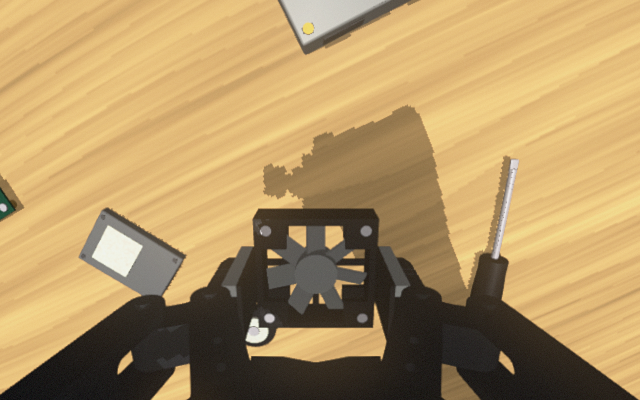

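View pics/f1z.png

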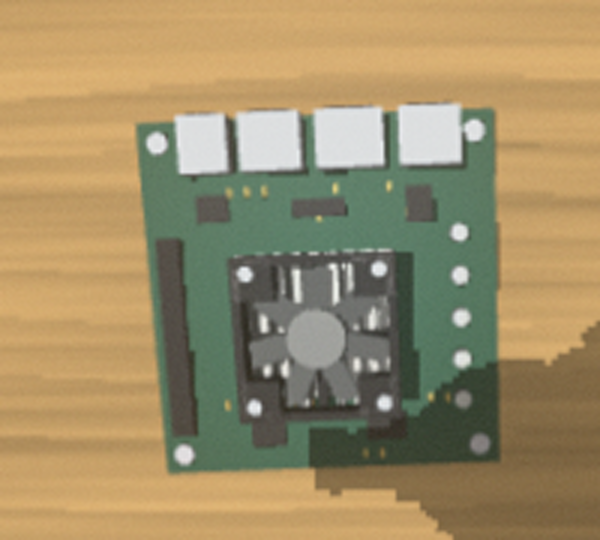

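View pics/f1s.png

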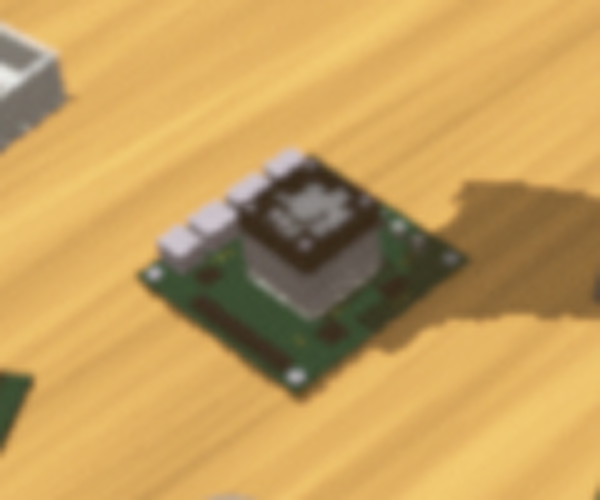

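```bash
cat >> mv.py <<'E'
def desc(P):
    P=P[:,:2]*1000; e=[P[1]-P[0],P[2]-P[1],P[3]-P[2],P[0]-P[3]]
    print(P.mean(0),[float(np.linalg.norm(x).round(1)) for x in e],[float(np.degrees(np.arctan2(x[1],x[0])).round(2)) for x in e])
E
python3 - <<'E'
from mv import *
c=pickle.load(open('f1.pkl','rb'))
o=np.array([180,20.]); f=lambda q:(np.array(q)+.5)/3-.5+o
desc(plane(c,f([(245,275),(379,269),(385,402),(255,408)]),.060))
desc(plane(c,f([(231,257),(395,251),(401,416),(241,423)]),.060))
print(proj(c,[[.573+.024,.2176,.045]]), proj(c,[[.573+.025,.2176,.060]]),plane(c,f([(313,251)]),.045))
cv2.imwrite('pics/f1zz.png',cv2.resize(c['frame'][85:170,245:325],None,fx=7,fy=7,interpolation=cv2.INTER_NEAREST))
E
```

```text
[570.8467 216.9865] [40.1, 39.8, 40.1, 40.0] [-87.71, -177.75, 92.52, 2.24]
[571.2214 216.689 ] [48.8, 49.3, 49.5, 49.8] [-88.18, -178.04, 92.4, 1.19]
[[285.0463 103.1801]] [[283.6431 101.9945]] [[0.5969 0.2186 0.045 ]]
```

View pics/f1zz.png

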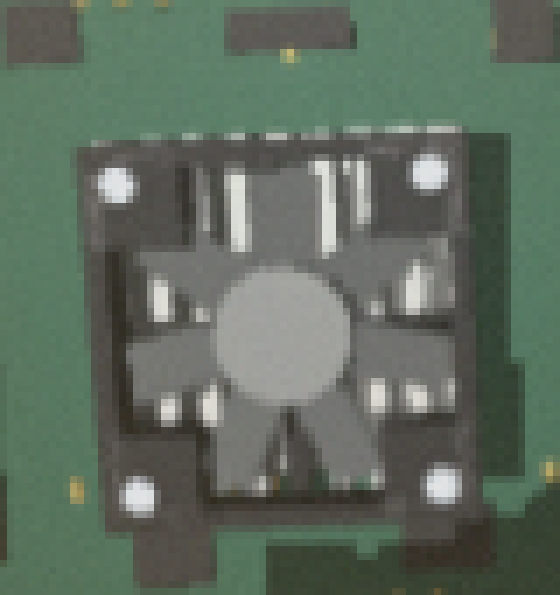

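The fan sits about 1.5 mm towards the robot relative to the sink: a sliver of fins shows at zoom row 132. I'll regrip it across x and correct that.

```bash
python3 - <<'E'
from mv import *
print(planner.inverse_kinematics([.5716,.2172,.058],[np.pi,0,rad(BY)]))
o=[np.pi,0,rad(BY)]
r.reach([.5712,.2172,.13],o); gripper_to(.075)
r.servo_line([.5712,.2172,.0575],o,max_speed=.12)
gripper_to(.04,20); r.dwell(.1); print(readout.read_opening(),readout.read_ee_pos())
r.servo_line([.5712,.2172,.064],o,max_speed=.05)
r.servo_line([.5727,.2172,.064],o,max_speed=.03); r.dwell(.2)
print(r.servo_line([.5727,.2174,.054],o,max_speed=.02,f_stop=3),readout.read_ee_pos())
gripper_to(.075); r.dwell(.1); r.servo_line([.5727,.2174,.13],o,max_speed=.2)
r.reach([.53,.19,.25],[np.pi,0,-np.pi/2]); r.dwell(.2)
c=look('f2'); print(readout.read_time_s())
cv2.imwrite('pics/f2zz.png',cv2.resize(c['frame'][85:170,245:325],None,fx=7,fy=7,interpolation=cv2.INTER_NEAREST))
E
```

```text
[ 0.0792  0.7064 -0.729   1.5447  0.5099  1.0881 -0.7349]
0.049310096274183764 [0.572  0.2178 0.0588]
True [0.5729 0.2175 0.0588]
31.0167
```

View pics/f2zz.png

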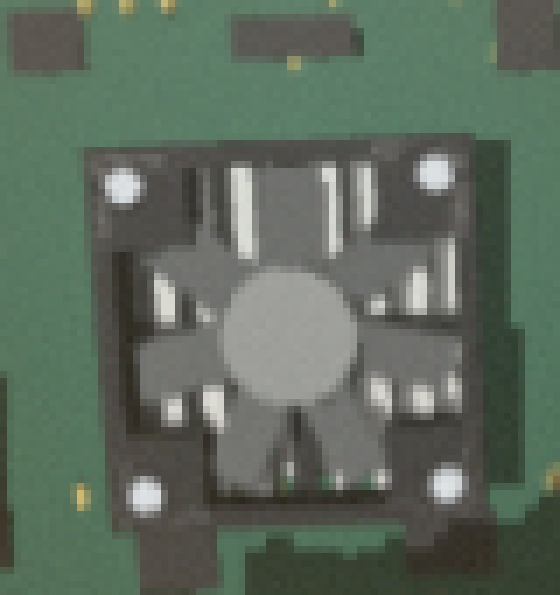

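No fins stick out now. Measure the fan from its screws and go on with the drive.

```bash
python3 - <<'E'
from mv import *
c=pickle.load(open('f2.pkl','rb'))
o=np.array([245,85.]); f=lambda q:(np.array(q)+.5)/7-.5+o
desc(plane(c,f([(122,186),(437,174),(447,486),(145,496)]),.060))
print(rect(c,(270,90),'nonwood',.011),readout.read_ee_pos())
c1=pickle.load(open('f1.pkl','rb')); print(rect(c1,(270,90),'nonwood',.011))
pick(.4422,.0867,-59.7,.0085,.054,N=30)
look('drup')
E
```

```text
[571.693  216.9115] [40.6, 40.2, 40.1, 40.1] [-88.06, -178.46, 91.79, 2.24]
(582.791015625, 218.28396606445312, 122.38079833984375, 119.8925552368164, 2.0799546241760254) [0.5299 0.1899 0.2494]
(582.6889038085938, 218.2845916748047, 122.27381896972656, 120.21977996826172, 1.9360193014144897)
opening 0.052904721902509826 ee [0.443  0.0868 0.0096] t 33.4167
opening up 0.05282509604242132 [-0.4685 -0.7597 -0.4624]
```

View pics/drup.png

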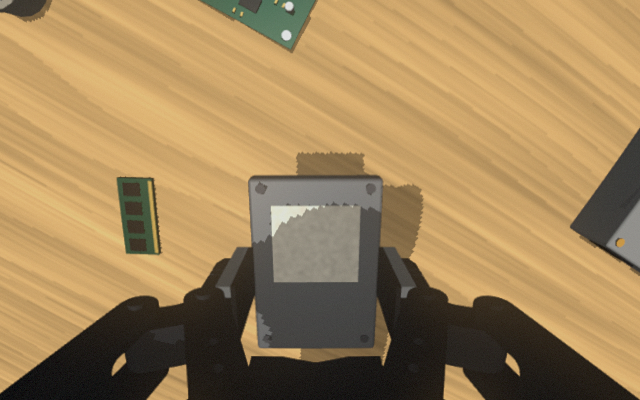

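The drive is held squarely. Next: place it, then the tin behind it, after a look at where the drive ended up.

```bash
python3 - <<'E'
from mv import *
place(.5890,.0183,-90+BY,.0098,.070)
r.reach([.56,.02,.27],[np.pi,0,-np.pi/2]); r.dwell(.2)
c=look('d1'); print(rect(c,proj(c,[[.589,.018,.009]])[0],'nonwood',.009),readout.read_time_s())
E
```

```text
touch True [0.5888 0.0182 0.0098] [ 3.1409 -0.0001 -1.5342] [-0.4646 -0.6559  5.1035]
t 37.675
(587.6476440429688, 18.133344650268555, 79.88810729980469, 53.919307708740234, 2.2396037578582764) 38.55
```

View pics/d1.png

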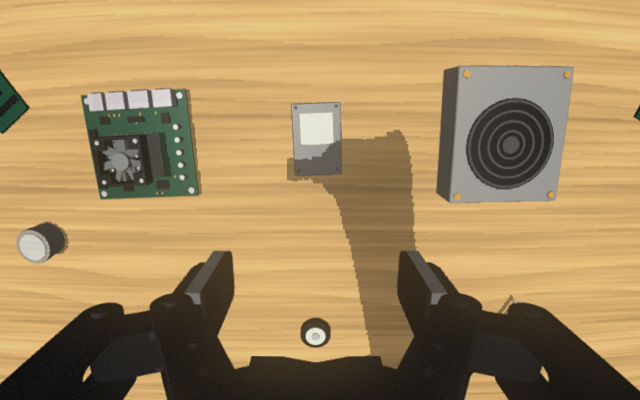

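```bash
python3 - <<'E'
from mv import *
c=pickle.load(open('d1.pkl','rb'))
desc(plane(c,[(82,96),(186,89),(200,194),(100,199)],.010))
desc(plane(c,[(459,65),(574,66),(564,202),(450,200)],.045))
t=np.array([.5886,.0182])+.0825*np.array([np.cos(rad(BY)),np.sin(rad(BY))]);print(t)
# tin
pick(.4662,.3603,-75,.016,.045,N=30)
look('tinup')
E
```

```text
[581.3331 216.965 ] [119.3, 117.5, 122.4, 118.6] [-87.78, -177.25, 92.73, 1.22]
[ 595.6903 -184.6311] [119.3, 142.3, 129.6, 136.5] [-88.66, -174.29, 88.95, 1.62]
[0.671  0.0212]
opening 0.04388109613096046 ee [0.4668 0.3608 0.0171] t 41.6583
opening up 0.043749462627038445 [-0.5967  0.0643 -1.5627]
```

View pics/tinup.png

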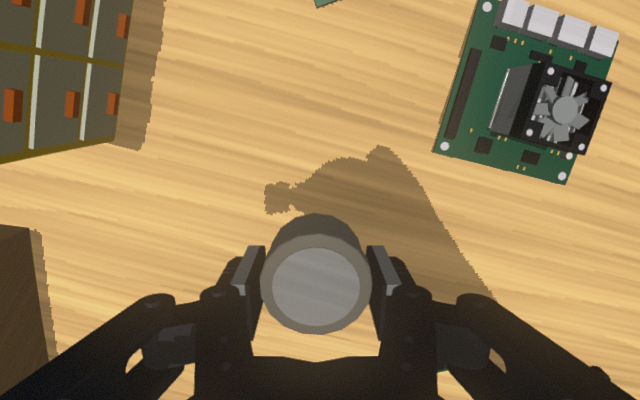

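The tin is held upright; now place it behind the drive.

```bash
python3 - <<'E'
from mv import *
place(.671,.0212,-90+BY,.0172,.075,hi=.14)
r.reach([.60,.02,.27],[np.pi,0,-np.pi/2]); r.dwell(.3)
c=look('t1'); look('t1side','side');look('t1scene','scene')
print(rect(c,proj(c,[[.589,.018,.009]])[0],'nonwood',.009),readout.read_time_s())
print(rect(c,proj(c,[[.671,.021,.03]])[0],'nonwood',.030))
cv2.imwrite('pics/t1ss.png',cv2.resize(np.hstack([cv2.imread('pics/t1side.png')[120:320,150:400],cv2.imread('pics/t1scene.png')[100:300,220:470]]),(800,320)))
E
```

```text
touch True [0.6707 0.0212 0.0172] [ 3.1408 -0.0001 -1.5342] [-0.5639 -0.0302  4.7133]
t 47.25
(587.9553833007812, 18.097553253173828, 80.32734680175781, 53.873897552490234, 2.3241536617279053) 48.35
(669.0274658203125, 21.08632469177246, 43.339210510253906, 42.99188995361328, 89.94548797607422)
```

View pics/t1.png

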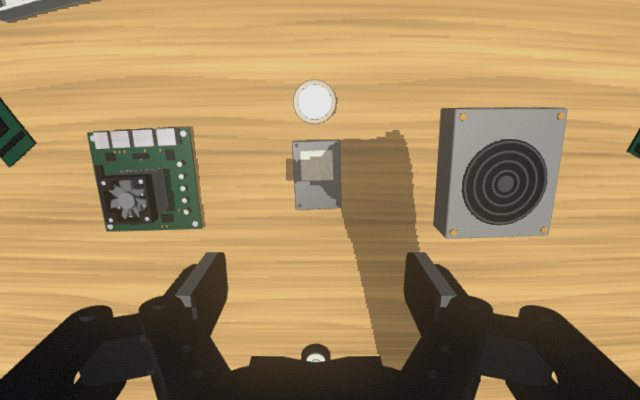

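View pics/t1ss.png

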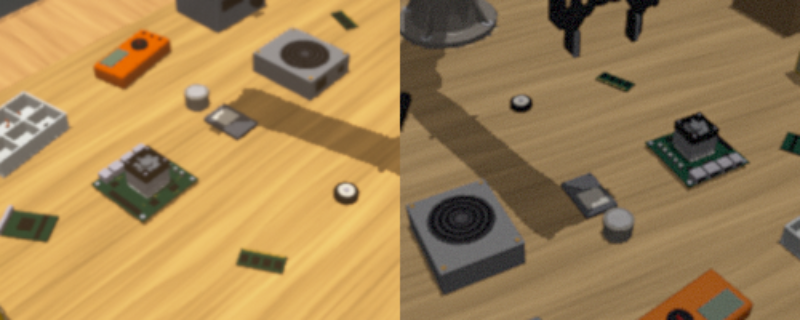

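All parts stand as intended: tin at (315,102) straight behind the drive at (317,175), fan and sink stacked on the board at (127,200). Handing in.

```bash
python3 - <<'E'
from mv import *
job.finish_job(); print(readout.read_time_s())
E
```

```text
the job is handed in; nothing more can be done
the job is handed in; nothing more can be done
```

All the parts are set out in the order asked, and I handed the job in at about 48 s of the 99 s allowed. The gripper was open and clear of everything. Tilt was checked by eye only: in the last side and scene pictures the stack looks level and the tin upright.

| Part | Last check |
|---|---|
| Heat sink | Within about 1 mm of the processor's centre and square with the board to under 1°. Measured before the fan went on; I did not measure it again after moving the fan. |
| Fan | First landed about 1.5 mm too near the robot. I regripped it and moved it; it then measured within about 1 mm of the heat sink, with no fins showing. |
| Drive | Centre at (588, 18) mm, against a midpoint of (588.5, 18.3). Long sides at 2.2–2.3°, against 2.1° for the board. |
| Screw tin | On the drive's centre line, with a gap of about 19–20 mm. |

Two checks disagreed:
- **Camera and gripper:** the wrist camera read tall objects about 1 mm nearer the robot than the gripper position did. The figures above are good to about 1 mm.
- **Power supply:** one late reading, from hand-picked corners, put its centre about 3 mm further right and gave uneven side lengths. I used the earlier fit, which gave 399.5 mm between the board and power supply centres, close to the stated 400 mm. If the late reading were right, the drive would be about 1.5 mm off the midpoint.

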